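Clamp the glued top of the spice box

TASK

Clamp the freshly glued top onto the little spice box: push the red jaw of the F-clamp down by its finger wings until the foot meets the top and the jaw tilts and binds on the bar, then turn the screw clockwise by its tommy bar until the foot, left to itself, presses with about 17 N (12 to 24 N). At no moment may it press with more than 35 N, which would crack the joint. Do not shift the box or its top, leave the other things alone, and let go of the clamp.

Things in the scene. Friction and masses are not known exactly. Their poses are not given: they have to be found in the camera images.
- press: thick wooden repair board on rubber feet, 240 (its x) x 320 (its y) mm, upper face 42 mm above the table; fixed to the table. Origin: under the board's centre, on the table. An F-clamp is mounted on it: its steel bar stands upright at the middle of the +x edge, 132 mm along the board's +x from the origin. The clamp's arm reaches from the bar along the board's -x.
- bar_top (a point): top end of the clamp's upright steel bar (section 14 x 8 mm), 265 mm above the table
- jaw (a joint): how far the red sliding jaw has been slid down the bar from its highest place, m (0 to 0.09). It stays where it is left; 1 to 3 N on a wing slides it down. Its tilt axis is the bar's centre, 205 mm above the table less this value
- tilt (a joint): lean of the red jaw on the bar, rad: 0 = hanging square, free to slide; the foot side rises as it grows, when the wings are pushed on after the foot has met the work. The jaw is worn: somewhere between 0.05 and 0.10, differently each time, it bites on the bar and binds; then 10 to 15 N hardly move it and it stays when let go
- wing_left (a point): top face of the left (+y of the board) finger wing of the red jaw, its push point, 62 mm sideways from the bar's centre and 10 mm above the tilt axis; the wing is 18 mm wide (along the board's x), 12 mm thick and reaches 80 mm from the bar's centre. Pushing at the wings presses on the jaw at its bar end
- wing_right (a point): the same point of the right (-y of the board) wing
- foot_tip (a point): lowest point of the black domed foot, 36 mm below the foot's origin. A jaw bound with a 10 N push leaves 3 to 8 N on the foot; each further rad of screw adds about 16 N. Turning takes about 0.018 N m per N on the foot (0.3 N m at 17 N); the first 0.2 rad sticks and can take 0.4 N m. While the tommy bar is being pushed the foot presses up to 7 N more than when let go
- spice_box: small wooden spice box with a swing door (shut), 90 x 100 x 62 mm, loose on the board under the foot, origin under its centre
- box_rim (a point): centre of the box's upper rim, 62 mm above the box's origin
- box_top: the box's dark wooden top, 100 x 110 x 12 mm, freshly glued, lying loose on the box's rim; origin under its centre; its upper face is 116 mm above the table
- top_mid (a point): centre of the dark top's upper face
- shaker_a: square glass shaker with red flip-top cap, 42 x 42 x 96 mm, origin under its centre
- shaker_b: square glass shaker with black flip-top cap, 42 x 42 x 96 mm, origin under its centre
- shaker_c: square glass shaker with green flip-top cap, 42 x 42 x 96 mm, stands on the repair board, origin under its centre
- grinder: turned beech pepper grinder, 58 mm wide, 175 mm tall, origin under its centre
- mortar: grey stoneware mortar, 132 mm wide, 85 mm tall, with its pestle leaning in it (to 145 mm high), origin under its centre
- glue: small white glue bottle with orange cap, 42 mm wide, 105 mm tall, stands on the repair board, origin under its centre
- tea_tin: round green tea tin, 72 mm wide, 100 mm tall, origin under its centre
- foot: black domed foot, 26 mm wide, under the end of the red arm in line with the screw; it slides with the screw but does not turn. Origin: on the screw's axis at the height of the jaw's tilt axis as it starts
- screw_head (a point): centre of the steel screw head (22 mm wide, 22 mm tall) at the end of the red arm, 120 mm from the bar and 45 mm above the arm's middle; the round steel tommy bar passes through it level. z of this frame is the screw's axis; it leans 0.08 rad while the jaw hangs free and is about upright once the jaw has bound
- tommy_right (a point): ball at the right (board's -y side) end of the tommy bar (round, 10 mm thick, 135 mm long over the balls; the balls are 15 mm wide), 60 mm from the screw's axis; 28 mm free below the bar down to the red arm. To tighten, this end swings away from the upright bar, towards the board's -x
- tommy_left (a point): ball at the other end of the tommy bar, 60 mm from the screw's axis; to tighten, it swings towards the upright bar
- screw (a joint): angle of the tommy bar, turned clockwise seen from above, rad; 0 at the start, when its right end points 0.6 rad (towards the upright bar) from the board's -y; at 0.6 the bar lies along the board's y. Clockwise tightens (steep thread, 5 mm down per rad, up to 3.5 rad). It stays where it is left
Things that resemble listed ones, but are neither listed nor needed, are in the scene too. Leave any purple look-alike of the spice_box alone.

How it is judged (in metres and radians):
On the way, in this order (a step that is already met when the one before it is completed fails the run):
1. the jaw has been slid down until the foot rests on the box's top and the jaw has tilted and bound on the bar (lean above 0.04 rad, foot pressing more than 2 N) (value of joint tilt above 0.04 rad and contact force between foot and box_top above 2 N), for 0.2 s.
2. the screw has been screwed tight: the screw turned by more than 0.2 rad and the foot pressing more than 12 N (value of joint screw above 0.2 rad and contact force between foot and box_top above 12 N), for 0.2 s.
At the end, for the whole second after the job is handed in: the jaw is bound on the bar (lean above 0.04 rad), the foot presses on the box's top with 12 to 24 N and the top on the box with more than 10 N, the box is within 8 mm of where it stood and its top within 6 mm of the rim's centre; the screw stands turned by more than 0.2 rad (all of step 2 and value of joint tilt above 0.04 rad and contact force between foot and box_top below 24 N and distance of spice_box from where it was at the start of the episode below 0.008 m and horizontal distance between top_mid and box_rim below 0.006 m and contact force between box_top and spice_box above 10 N); the robot touches nothing.
It fails at once if the foot pressed on the box's top with more than 35 N (contact force between foot and box_top above 35 N).
It fails at once if a bystander was moved by more than 30 mm (distance of any of shaker_a, shaker_b, shaker_c, grinder, mortar, glue, tea_tin from where it was at the start of the episode above 0.03 m).
It also fails if it takes over 54 s, if anything falls off the work surface, if the arm or the gripper's body presses on something with over 40 N, if the wrist force passes 120 N, or if a joint passes its speed limit or range.

ROBOT

A 6-joint arm with a two-finger parallel gripper is mounted at the origin on the work surface. World frame = base frame: x ahead of the robot, y to its left, z up, the work surface at z = 0. Lengths are in mm, angles in rad, forces in N, time in s.
With the tool pointing down it reaches from about 275 to 825 mm from the base axis. Payload 4.9 kg.
Tool frame: the origin (TCP) lies at the very end of the fingers, on their centre line; the grasp point (between the pads) lies 19 mm behind it; z points along the fingers, y is the direction in which the jaws open and shut (so a half turn about z gives the same grasp; the last joint's range is limited). The gripper opens to 85 mm and grips with 20 to 120 N. Pads are 22 mm wide; open, the fingers measure 114 mm over their backs; the gripper's body (76 mm by 85 mm) begins 54 mm behind the grasp point. The pads swing forward as they close: fully open they stand 13 mm farther back than shut.
Start: joints at [1.055, 0.326, -0.193, 1.052, 0, 1.437], TCP at [204.921, 510.417, 231.281] pointing down, gripper open.
Joint ranges: [-2.65, 2.65], [-0.97, 1.79], [-1.3, 1.35], [-1.93, 2.1], [-1.47, 1.37], [-3.14, 3.14]. Speed limits (rad/s): [2.57, 2.57, 3.14, 3.14, 3.14, 3.14].

INTERFACE

Orientations are given as [roll, pitch, yaw] about the fixed x, y, z axes, in that order (R = Rz(yaw) Ry(pitch) Rx(roll)).
In Python, from bench import bot, solve_ik, imaging gives the robot as it stands. Calls block until the motion is done:
- bot.move_ptp(position, orientation): joint-space move of the TCP to a pose.
- bot.movel(position, rot=None, max_speed=150, threshold=None): straight line of the TCP; rot=None keeps the orientation; max_speed is the mean speed in mm/s. With threshold (N) it stops when the force on the tool has changed by that much, and returns True; else False.
- bot.move_j(angles): joint-space move.
- bot.grip(opening, effort=None): opening from 0.0 (shut) to 1.0 (fully open); effort is the grip in N (None keeps the last); returns when the fingers have stopped.
- bot.dwell(seconds).
- solve_ik(position, orientation): joint angles nearest the present ones, or None.
- bot.get_state(): the state.
- imaging.capture(name): name is "side" or "top"; returns the picture (420x560x3 uint8, blue, green, red); there is no depth.
- imaging.camera_model(name): a dict with "K" (3x3 intrinsics, pixels), "k1" (the pictures are not rectified: a ray, as slopes to the right and down, at radius r is drawn at 1 + k1 r^2 times it, then the intrinsics apply), "position" and "rotation" of the camera in the world. Camera axes: x right, y up, looking along -z (the intrinsics and any distortion apply to the point x, -y, -z); pixel columns grow to the right and rows downward; lengths in mm; the calibration is good to about 2 mm. A picture is of the moment at which its call begins. camera_model takes no time and is no camera call.
A pose or a line that the arm cannot do raises bot.IKError and nothing moves.
- bot.sign_off(): hands the job in, once; it reports no verdict.
The state is a dict: "t": time; "qpos": joint angles; "joint_velocities": joint speeds; "effort": joint torques, N m; "tcp_pos": TCP position; "orientation": TCP orientation; "contact_force": force on the tool from outside, world axes, zero at the start; "wrist_torque": the same for the moment, N m; "opening": opening from 0.0 (shut) to 1.0 (fully open).
Only numpy, scipy, OpenCV 4.12 (cv2) and the standard library are available. Lean on these libraries where they do the work, as an engineer would, in place of code of your own. Each camera call takes 0.05 s, during which the arm holds its last target. There are 200 camera calls.

## Working session

There is one attempt and no reset: what is moved stays moved. The work goes in short steps, each a Python script; the robot and the scene stay as the last script left them, time stands still between calls to the robot, and variables do not carry over. Pictures are saved under pics/ and viewed, about 8 in all and at most 12, crops included, and the job is handed in when it is done.

```bash
ls; mkdir -p pics
python3 - <<'E'
from bench import bot, solve_ik, imaging
import cv2, numpy as np
for n in ("top","side"):
    cv2.imwrite(f"pics/{n}0.png", imaging.capture(n)); print(n,imaging.camera_model(n))
print(bot.get_state())
E
```

```text
pics
top {'K': array([[382.3293388 ,   0.        , 277.56727936],
       [  0.        , 382.3293388 , 206.85906721],
       [  0.        ,   0.        ,   1.        ]]), 'k1': -0.05470130593709518, 'position': array([ 442.44503189,  -29.97807899, 1102.40808069]), 'rotation': array([ 0.11470977,  0.0127828 , -1.59702817])}
side {'K': array([[478.7768957 ,   0.        , 285.30779198],
       [  0.        , 478.7768957 , 212.49069225],
       [  0.        ,   0.        ,   1.        ]]), 'k1': -0.026974690107528877, 'position': array([  110.49080799, -1036.43878388,   990.43054952]), 'rotation': array([ 0.93648002, -0.01298084, -0.39767301])}
{'t': 0.1, 'qpos': array([ 1.05478851e+00,  3.26840316e-01, -1.93521263e-01,  1.05198503e+00,
        3.27574140e-05,  1.43662032e+00]), 'joint_velocities': array([-0.00080435, -0.00253966,  0.00298002, -0.00138559, -0.00058342,
        0.00082288]), 'effort': array([ 8.54300106e-04, -4.44239330e+01,  2.63037872e+01,  7.96139357e-03,
       -1.56675846e-04,  4.49218732e-06]), 'tcp_pos': array([204.64455139, 509.93711434, 230.58197801]), 'orientation': array([-3.14006068e+00, -2.39850505e-04,  2.75976063e+00]), 'contact_force': array([ 0.33788555,  0.39777087, -0.5475176 ]), 'wrist_torque': array([-0.00085231, -0.00919312, -0.02192299]), 'opening': 0.9978428075710781}
```

View pics/top0.png

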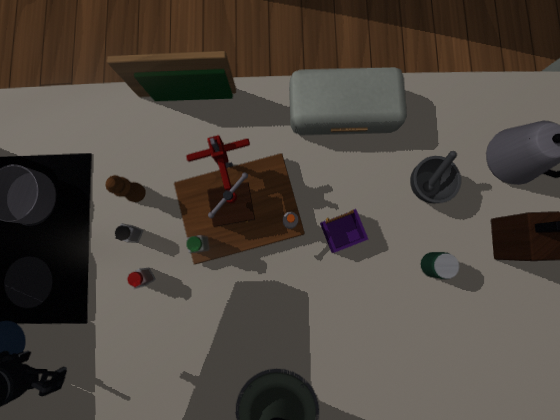

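View pics/side0.png

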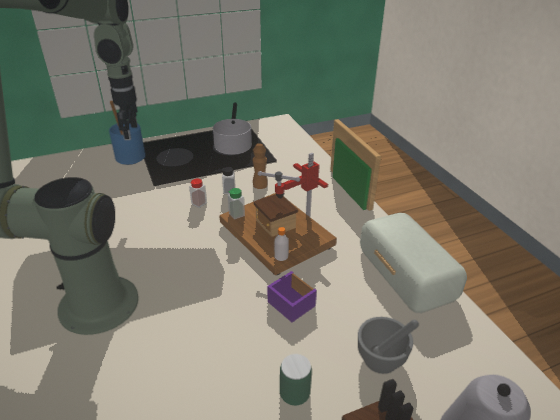

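```bash
cat > h.py <<'E'
from bench import bot, solve_ik, imaging
import cv2, numpy as np
from scipy.spatial.transform import Rotation as R
def cam(n):
    c=imaging.camera_model(n); return c['K'],c['k1'],c['position'],R.from_euler('xyz',c['rotation']).as_matrix()
def ray(n,px):
    K,k,p,M=cam(n); d=cv2.undistortPoints(np.array([[px]],float),K,np.array([k,0,0,0]))[0,0]
    return p,M@np.array([d[0],-d[1],-1])
def onz(n,px,z):
    p,d=ray(n,px); return p+d*(z-p[2])/d[2]
def proj(n,P):
    K,k,p,M=cam(n); q=(np.atleast_2d(P)-p)@M; a=q[:,0]/-q[:,2]; b=-q[:,1]/-q[:,2]; s=1+k*(a*a+b*b)
    return np.c_[K[0,0]*a*s+K[0,2],K[1,1]*b*s+K[1,2]]
def tri(a,b):
    (p,d),(q,e)=ray('top',a),ray('side',b)
    t=np.linalg.lstsq(np.c_[d,-e],q-p,rcond=None)[0]; u,v=p+d*t[0],q+e*t[1]
    return (u+v)/2,np.linalg.norm(u-v)
E
python3 - <<'E'
from h import *
a=cv2.imread('pics/top0.png')[120:270,165:315]; b=cv2.imread('pics/side0.png')[140:280,210:350]
cv2.imwrite('pics/topc.png',cv2.resize(a,(600,600),interpolation=cv2.INTER_CUBIC)); cv2.imwrite('pics/sidec.png',cv2.resize(b,(600,600),interpolation=cv2.INTER_CUBIC))
E
```

```text
(no output)
```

View pics/topc.png

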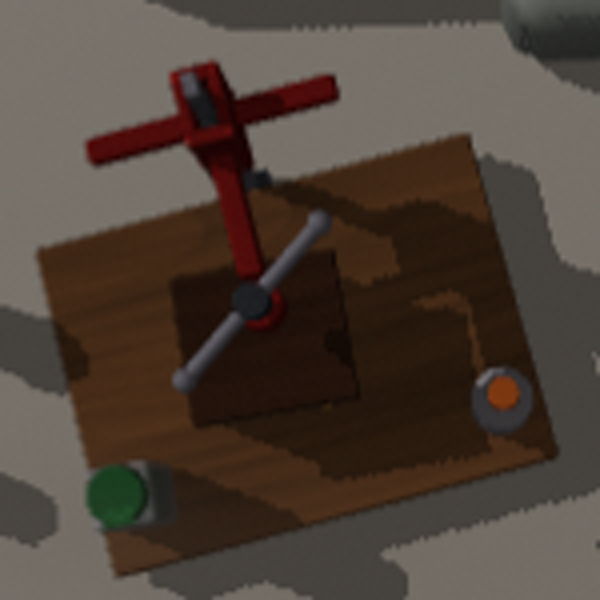

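View pics/sidec.png

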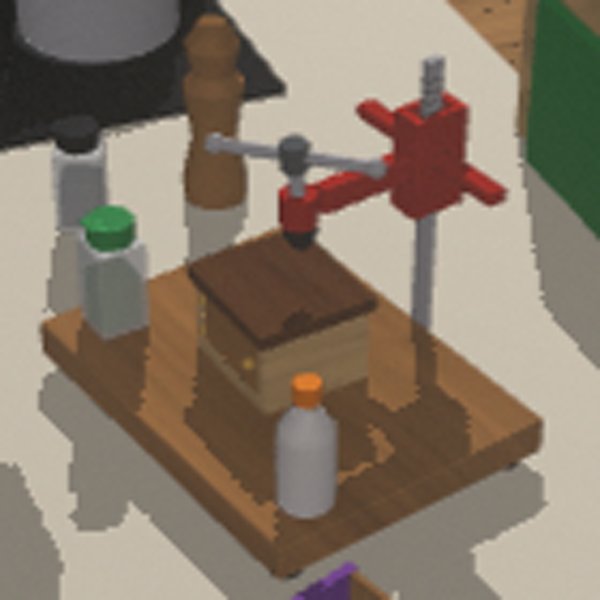

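```bash
cat >> h.py <<'E'
T=lambda x,y:((x+.5)/4-.5+165,(y+.5)/4-.5+120)
S=lambda x,y:((x+.5)*140/600-.5+210,(y+.5)*140/600-.5+140)
E
python3 - <<'E'
from h import *
np.set_printoptions(precision=1,suppress=True)
c=np.array([onz('top',T(*p),42) for p in [(38,249),(468,134),(558,457),(116,576)]]);print(c,c.mean(0))
e=[c[0]-c[3],c[1]-c[2],(c[0]-c[1]),(c[3]-c[2])]
print([(np.linalg.norm(v),np.arctan2(v[1],v[0])) for v in e])
d=np.array([onz('top',T(*p),116) for p in [(172,282),(335,250),(357,398),(195,427)]]);print(d,d.mean(0))
for n,a,b in [('bartop',(190,77),(433,60)),('tR',(319,220),(376,168)),('tL',(183,380),(214,143)),('head',(252,300),(294,150)),('wL',(93,153),(367,110)),('wR',(334,88),(500,192)),('glue',(503,392),(308,383)),('green',(115,496),(109,218))]:
    print(n,*tri(T(*a),S(*b)))
bc=c.mean(0)
yaw=np.mean([np.arctan2(e[0][1],e[0][0]),np.arctan2(e[1][1],e[1][0]),np.arctan2(-e[2][0],e[2][1]),np.arctan2(-e[3][0],e[3][1])])
u=np.array([np.cos(yaw),np.sin(yaw)]);print(yaw,'bar from board',bc[:2]+132*u,'foot',bc[:2]+12*u)
E
```

```text
[[644.4 271.7  42. ]
 [718.2 -35.2  42. ]
 [487.6 -91.2  42. ]
 [413.5 216.4  42. ]] [565.9  90.4  42. ]
[(np.float64(237.36778370053221), np.float64(0.2351909476999589)), (np.float64(237.28606162794475), np.float64(0.23814797121250378)), (np.float64(315.66843016897576), np.float64(1.8070170985174236)), (np.float64(316.3701851018266), np.float64(1.807276405052468))]
[[605.6 161.8 116. ]
 [623.7  54.4 116. ]
 [526.1  41.8 116. ]
 [510.1 147.3 116. ]] [566.4 101.3 116. ]
bartop [695.6 123.2 264.2] 5.720565746263303
tR [619.4  54.  230.5] 2.6283178194786885
tL [529.3 134.8 224.7] 1.6267648231535106
head [573.6  93.1 232.9] 1.8118031234162013
wL [675.8 197.2 185.3] 0.7726295465716605
wR [711.5  46.5 192.7] 2.228157463281461
glue [524.5 -51.9 146.4] 0.6791321753518709
green [465.9 194.3 139.5] 0.8072162568316329
0.23650994222314026 bar from board [694.3 121.4] foot [577.6  93.3]
```

```bash
cat >> h.py <<'E'
np.set_printoptions(precision=2,suppress=True)
YAW=0.2365; U=np.array([np.cos(YAW),np.sin(YAW)]); N=np.array([-U[1],U[0]]); BAR=np.array([694.9,122.3])
def st(tag=''):
    s=bot.get_state(); print(tag,'t %.2f'%s['t'],'tcp',s['tcp_pos'],'F',s['contact_force'],'op %.2f'%s['opening'],flush=True); return s
E
python3 - <<'E'
from h import *
W=BAR+66*N; o=[np.pi,0,YAW+np.pi/2]
bot.grip(0.0,40)
bot.move_ptp([*W,250],o); st('above')
h=bot.movel([*W,207],max_speed=80,threshold=5); s=st(h); f0=s['contact_force'][2]
h=bot.movel([*W,183],max_speed=15,threshold=2.0); st(h)
E
```

```text
above t 2.93 tcp [678.85 187.8  250.19] F [-0.44  0.61 -0.8 ] op 0.00
False t 3.62 tcp [679.57 186.57 207.26] F [ 0.07 -0.22  0.36] op -0.00
False t 5.37 tcp [679.45 186.43 183.02] F [-0.86 -0.42  0.25] op 0.00
```

Run:
```python
from h import *
W=BAR+66*N
a=imaging.capture('side')[140:280,210:350]
cv2.imwrite('pics/sidec1.png',cv2.resize(a,(600,600),interpolation=cv2.INTER_CUBIC))
```

```text
(no output)
```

View pics/sidec1.png

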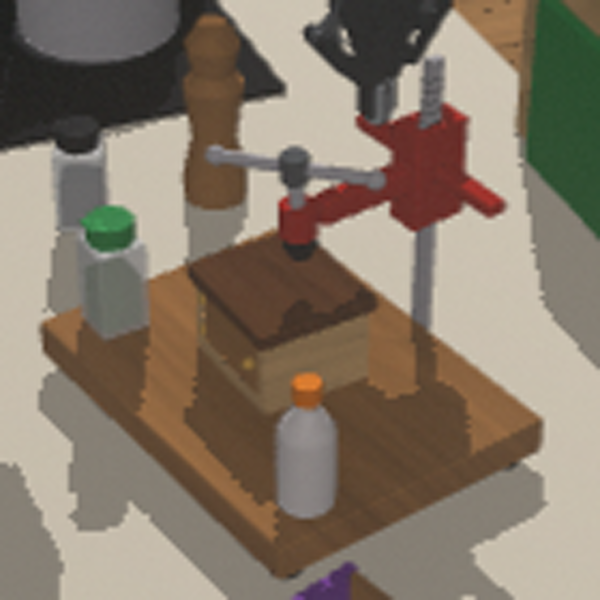

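The finger sits on the left wing (about (378,118)), and the jaw has slid about 10 mm down; the foot at (300,248) is still above the top. I'll continue the push.

Run:
```python
from h import *
W=BAR+66*N
print(bot.movel([*W,166],max_speed=20,threshold=4)); st()
z=166
while z>142:
    z-=1; h=bot.movel([*W,z],max_speed=8,threshold=6); s=st(h)
    if s['contact_force'][2]>8: break
```

```text
False
 t 6.42 tcp [679.4  186.46 166.04] F [0.19 0.41 0.2 ] op 0.00
False t 6.69 tcp [679.41 186.47 165.01] F [-0.12  0.47  1.28] op 0.00
False t 6.97 tcp [679.4  186.47 163.94] F [-0.43  0.22 -0.45] op -0.00
False t 7.24 tcp [679.4  186.44 162.91] F [-0.01 -0.3   0.08] op -0.00
False t 7.52 tcp [679.42 186.42 161.93] F [ 0.31  0.58 -0.43] op 0.00
False t 7.79 tcp [679.49 186.47 161.3 ] F [-0.9  -0.31  3.83] op 0.00
False t 8.07 tcp [679.59 186.51 160.26] F [-1.04 -0.19  3.75] op -0.00
False t 8.34 tcp [679.65 186.51 159.09] F [-0.08 -0.52  4.17] op 0.00
False t 8.62 tcp [679.71 186.53 158.  ] F [0.08 0.93 4.71] op -0.00
False t 8.89 tcp [679.77 186.54 157.06] F [1.92 0.35 3.63] op -0.00
False t 9.17 tcp [679.8  186.55 156.09] F [2.44 0.23 3.73] op -0.00
False t 9.44 tcp [679.82 186.57 155.14] F [2.73 0.63 5.28] op 0.00
False t 9.72 tcp [679.88 186.56 154.37] F [2.85 0.45 4.69] op 0.00
False t 9.99 tcp [679.96 186.59 153.94] F [2.72 0.98 8.46] op 0.00
```

Run:
```python
from h import *
W=BAR+66*N
z=153
while z>146:
    z-=.3; bot.movel([*W,z],max_speed=6)
    f=np.mean([bot.get_state()['contact_force'][2]]+[ (bot.dwell(.03),bot.get_state()['contact_force'][2])[1] for _ in range(5)])
    s=st('%.1f %.2f'%(z,f))
    if f>9.5: break
bot.dwell(.3); st()
```

```text
152.7 8.64 t 10.41 tcp [679.96 186.61 153.86] F [1.84 0.15 8.52] op -0.00
152.4 9.32 t 10.82 tcp [679.99 186.59 153.77] F [1.   1.23 9.22] op -0.00
152.1 10.74 t 11.24 tcp [680.01 186.57 153.7 ] F [ 0.9  -0.01 11.16] op 0.00
 t 11.54 tcp [680.02 186.59 153.71] F [ 1.35  0.04 10.46] op -0.00
```

Run:
```python
from h import *
W=BAR+66*N
bot.movel([*W,158],max_speed=30); bot.movel([*W,240],max_speed=150)
phi=YAW+np.pi/2+0.6; C=np.array([577,93.3]); r=41
rd=np.array([np.cos(phi),np.sin(phi)]); tg=np.array([rd[1],-rd[0]])
P=C+r*rd-55*tg
bot.move_ptp([*P,260],[np.pi,0,phi-.1]); st()
a=imaging.capture('side')[140:280,210:350];b=imaging.capture('top')[120:270,165:315]
cv2.imwrite('pics/c2.png',np.hstack([cv2.resize(i,(600,600),interpolation=cv2.INTER_CUBIC) for i in (b,a)])[:,:1200])
i=cv2.imread('pics/c2.png'); cv2.imwrite('pics/c2s.png',np.hstack([i[100:500,100:500],i[50:450,780:1180]]))
```

```text
t 13.42 tcp [510.39  80.08 259.73] F [ 0.68  0.58 -0.52] op -0.01
```

View pics/c2s.png

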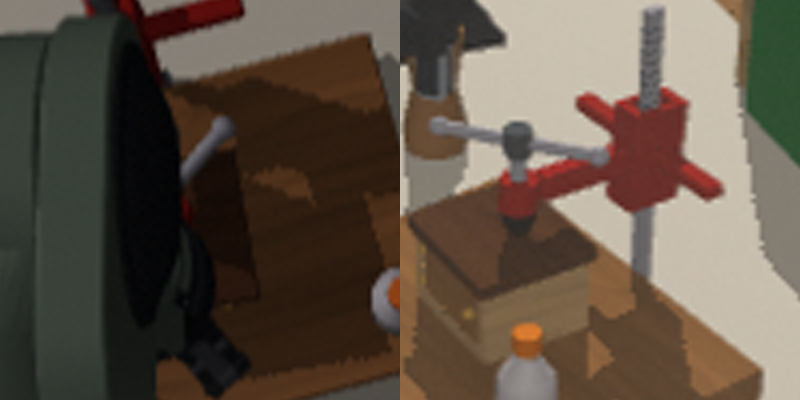

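Run:
```python
from h import *
print(tri(T(325,227),S(380,207)))
for z in (185,190,195,200): print(z,onz('side',S(218,176),z)[:2],onz('side',S(380,207),z)[:2],onz('side',S(297,192),z)[:2],onz('top',T(325,227),z)[:2])
```

```text
(array([622.39,  53.4 , 197.71]), np.float64(1.1777195421636013))
185 [537.03 151.86] [629.97  70.94] [582.39 110.9 ] [625.49  54.39]
190 [534.39 144.48] [626.75  64.06] [579.46 103.77] [624.49  53.93]
195 [531.74 137.11] [623.52  57.19] [576.53  96.65] [623.49  53.47]
200 [529.09 129.73] [620.3   50.31] [573.6   89.53] [622.5   53.01]
```

```bash
cat >> h.py <<'E'
C=np.array([577.3,94.3]); RR=41; PHI0=2.41
def pose(phi,off):
    rd=np.array([np.cos(phi),np.sin(phi)]); tg=np.array([rd[1],-rd[0]])
    return [*(C+RR*rd-off*tg),183],[np.pi,0,phi-.1],tg
E
python3 - <<'E'
from h import *
p,o,tg=pose(PHI0,45)
bot.movel([p[0],p[1],255],rot=o,max_speed=100)
bot.movel(p,rot=o,max_speed=100); s=st(); f0=s['contact_force'][:2]@tg
p2,_,_=pose(PHI0,12)
h=bot.movel(p2,max_speed=15,threshold=2.5); s=st(h)
print('off',-(s['tcp_pos'][:2]-(C+RR*np.array([np.cos(PHI0),np.sin(PHI0)])))@tg, 'Ft',s['contact_force'][:2]@tg,f0)
E
```

```text
t 14.65 tcp [517.18  88.19 183.56] F [-0.28  0.22  0.32] op 0.00
True t 16.40 tcp [535.68 109.85 182.42] F [ 0.01 -0.6  -0.08] op -0.00
off 16.23627069343164 Ft -0.44043772709414436 -0.0244821807855837
```

```bash
cat >> h.py <<'E'
def push(phis,off):
    for ph in phis:
        p,o,tg=pose(ph,off); bot.movel(p,rot=o,max_speed=20)
        fs=[]
        for _ in range(6): bot.dwell(.02); fs.append(bot.get_state()['contact_force'])
        f=np.mean(fs,0); s=bot.get_state()
        # actual finger angle about C: tcp = C+a*rd-off*tg
        d=s['tcp_pos'][:2]-C; act=np.arctan2(d[1],d[0])-np.arctan2(off,RR)
        print('t %.2f cmd %.2f turned %.3f Ft %.2f  Fr %.2f Fz %.2f'%(s['t'],PHI0-ph,PHI0-act,-f[:2]@tg,f[:2]@np.array([np.cos(ph),np.sin(ph)]),f[2]),s['tcp_pos'],flush=True)
        if -f[:2]@tg>12: break
E
python3 - <<'E'
from h import *
push(PHI0-np.arange(0,0.36,0.06),16)
E
```

```text
t 16.75 cmd 0.00 turned -0.001 Ft 0.35  Fr 0.24 Fz 0.07 [535.99 109.76 182.9 ]
t 17.13 cmd 0.06 turned 0.052 Ft 2.14  Fr 0.18 Fz 0.71 [536.69 112.03 182.84]
t 17.52 cmd 0.12 turned 0.119 Ft 2.32  Fr 1.09 Fz 0.85 [538.02 114.65 182.92]
t 17.90 cmd 0.18 turned 0.180 Ft 2.62  Fr 1.65 Fz 0.77 [539.4  117.   182.96]
t 18.28 cmd 0.24 turned 0.240 Ft 2.55  Fr 1.87 Fz 0.86 [540.85 119.21 182.98]
t 18.67 cmd 0.30 turned 0.299 Ft 2.86  Fr 2.39 Fz 1.16 [542.41 121.32 182.95]
```

Run:
```python
from h import *
push(PHI0-np.arange(.36,0.67,0.06),16)
a=imaging.capture('side')[140:280,210:350]
cv2.imwrite('pics/c3.png',cv2.resize(a,(600,600),interpolation=cv2.INTER_CUBIC))
```

```text
t 19.05 cmd 0.36 turned 0.360 Ft 2.54  Fr 2.34 Fz 0.61 [544.13 123.34 182.94]
t 19.43 cmd 0.42 turned 0.419 Ft 3.40  Fr 2.48 Fz 1.01 [545.91 125.27 182.94]
t 19.82 cmd 0.48 turned 0.479 Ft 3.61  Fr 2.91 Fz 0.73 [547.81 127.1  182.93]
t 20.20 cmd 0.54 turned 0.541 Ft 3.65  Fr 3.27 Fz 0.35 [549.89 128.84 182.97]
t 20.58 cmd 0.60 turned 0.599 Ft 3.66  Fr 2.94 Fz 0.56 [551.88 130.52 182.93]
t 20.97 cmd 0.66 turned 0.659 Ft 4.13  Fr 3.29 Fz 0.73 [553.99 132.12 182.89]
```

View pics/c3.png

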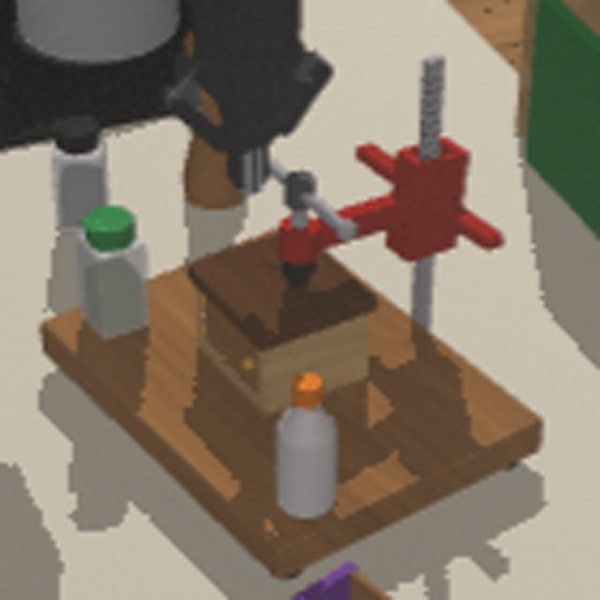

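Run:
```python
from h import *
for z in (188,190,192,194):
    q=onz('side',S(346,230),z)[:2]; d=C-q; h=onz('side',S(299,190),z)[:2]; print(z,q,np.linalg.norm(d),'turned',2.41-np.arctan2(d[1],d[0]),h)
```

```text
188 [594.08  48.95] 48.34999238597293 turned 0.4848151473980007 [582.96 108.53]
190 [592.87  46.25] 50.51128598005784 turned 0.5257913216643557 [581.78 105.68]
192 [591.67  43.54] 52.75036204763402 turned 0.5633476330888392 [580.61 102.82]
194 [590.46  40.84] 55.057731683347086 turned 0.5978014125550137 [579.43  99.97]
```

Run:
```python
from h import *
push(PHI0-np.array([.72,.78,.84]),16)
w=[]
for _ in range(20): bot.dwell(.03); s=bot.get_state(); w.append(np.r_[s['contact_force'],s['wrist_torque']])
w=np.array(w); print(w.mean(0),w.std(0)/4.5)
```

```text
t 21.40 cmd 0.72 turned 0.719 Ft 4.38  Fr 3.56 Fz 0.33 [556.22 133.56 182.86]
t 21.78 cmd 0.78 turned 0.779 Ft 4.85  Fr 3.82 Fz 0.47 [558.55 134.9  182.82]
t 22.17 cmd 0.84 turned 0.837 Ft 5.09  Fr 3.91 Fz 0.07 [560.86 136.1  182.76]
[-4.94  3.75 -0.25  0.79  1.    0.09] [0.11 0.14 0.1  0.01 0.01 0.01]
```

Run:
```python
from h import *
push(PHI0-np.array([.88,.92]),16)
w=[]
for _ in range(15): bot.dwell(.03); s=bot.get_state(); w.append(np.r_[s['contact_force'],s['wrist_torque']])
w=np.mean(w,0); d=s['tcp_pos'][:2]-C
print('screw torque mNm',d[0]*w[1]-d[1]*w[0]+1000*w[5],w)
p,o,tg=pose(PHI0-.92,40); bot.movel(p,max_speed=60); 
bot.movel([p[0],p[1],270],max_speed=150); bot.move_ptp([330,330,300],[np.pi,0,2.2]); st()
a=imaging.capture('side')[140:280,210:350];b=imaging.capture('top')[120:270,165:315]
f=[cv2.resize(i,(600,600),interpolation=cv2.INTER_CUBIC) for i in (b,a)]
cv2.imwrite('pics/c4s.png',np.hstack([f[0][100:500,100:500],f[1][50:450,180:580]]))
```

```text
t 23.18 cmd 0.88 turned 0.875 Ft 5.42  Fr 3.90 Fz -0.03 [562.43 136.82 182.68]
t 23.53 cmd 0.92 turned 0.913 Ft 5.77  Fr 3.98 Fz -0.20 [564.03 137.48 182.64]
screw torque mNm 230.9606102204778 [-5.15  4.58 -0.37  0.91  1.04  0.07]
 t 26.43 tcp [330.68 329.66 299.64] F [ 0.1  -0.13  0.97] op -0.00
```

View pics/c4s.png

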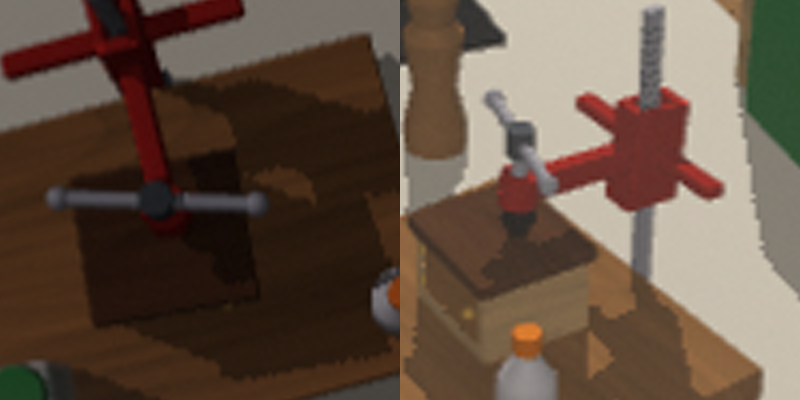

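Run:
```python
from h import *
a,b=onz('top',T(157,297),196),onz('top',T(358,304),196)
d=a-b; print(a,b,np.linalg.norm(d),'turned',YAW+np.pi/2+.6-np.arctan2(d[1],d[0]))
print(tri(T(157,297),S(494-400+180,99+50)),tri(T(358,304),S(547-400+180,185+50)),tri(T(258,298),S(300,187)))
```

```text
[583.52 155.37 196.  ] [575.81  34.33 196.  ] 121.2811723986978 turned 0.9000919768417022
(array([583.03, 155.67, 195.41]), np.float64(1.2129466679984902)) (array([574.55,  34.51, 197.95]), np.float64(2.037623041794142)) (array([579.23,  94.21, 200.22]), np.float64(2.6643254067259448))
```

```bash
python3 -c "
from h import *
bot.sign_off(); st()"
```

```text
the job is handed in; nothing more can be done
the job is handed in; nothing more can be done
```

I clamped the top and handed the job in at about 26 s, but the foot force is an estimate. My two ways of estimating it disagree.

**Jaw:** I slid it down by the left wing. The foot met the top when the wing push point was 161 mm above the table, and the jaw bit at about 154 mm, a lean of roughly 0.06 rad. I finished with a push of about 10.5 N and let go.

**Screw:** I turned it clockwise by the left end of the tommy bar, then backed the gripper away clear of everything. The last top view puts the turn at 0.90 rad; the arm's own position gives 0.91 rad.

**Last checks:**
- **Position:** In the last pictures the corners of the top are where they were before the job, to within about a pixel. The box, glue bottle and green shaker look undisturbed.
- **Force from the angle:** The starting 3 to 8 N plus 16 N per rad gives 17 to 22 N on the foot.
- **Force from the torque:** The final turning torque was only about 0.23 N m, which at 0.018 N m per N means about 13 N while pushing, and possibly less once let go. That would be close to, or below, the 12 N limit.

I stopped where the angle estimate stays below 24 N. My best estimate is 16 to 18 N. I had no direct reading of the foot force, so I could not confirm it.

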